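# Push the herb drawers home

## Task

Some of the small top drawers of the dark wooden herb chest have been left standing open after dispensing. With the fingertips, push each open one fully shut without slamming it, except the drawer with the steel scoop in it, which is still in use: leave that one open as it stands. Only push; lift nothing, and leave everything else on the chest and counter where it is.

Things in the scene. Friction and masses are not known exactly. Their poses are not given: they have to be found in the camera images.
- chest: Fixed dark wooden herb chest, 260 mm deep (x), 490 wide (y), 200 high; origin under its centre, x axis from its front to its back, z up. Top row: four small drawers, centres at y = -177, -59, 59, 177 mm, in any order. Two wide drawers below do not open. Flat top, no overhang; a shut drawer front stands 16 mm proud of the carcass, its outer face at x = -146 mm.
- drawer_scoop (a joint): How far the small drawer with the steel scoop in it is open, m: 0 shut, 0.15 fully out. Starts 0.105 to 0.13. Still in use: to be left as it is.
- drawer_packets (a joint): How far the small drawer full of brown paper packets is open, m: 0 shut (rigid stop), 0.15 fully out. Starts 0.045 to 0.115 open. It slides with about 2.5 N of friction, has no spring or catch and stays where it is left.
- drawer_jars (a joint): How far the small drawer with little white, green-lidded jars is open, m; starts and behaves like drawer_packets.
- drawer_shut (a joint): How far the fourth small drawer is open, m: it is already shut (0).
- drawer_scoop_face (a point): Centre of the outer face of the front of the drawer with the scoop, moves with it; axes as for drawer_packets_face.
- drawer_packets_face (a point): Centre of the outer face of the packets drawer's front, moving with it; x axis points into the chest (push this way to shut), z up. Front panel 112 mm wide, 86 high, 16 thick: its top edge is 43 mm above this point and 9 mm below the chest's top. The drawer's box and contents stay 17 mm or more below that edge. Label and thin brass ring pull on the face do not obstruct.
- drawer_jars_face (a point): The same for the drawer with the jars.
- drawer_shut_face (a point): The same for the drawer that is already shut.
- scoop_mid (a point): Middle of the loose steel scoop (120 mm long, 50 mm wide, 24 mm high, black handle) lying in its drawer.
- tub: Loose white plastic tub on the counter before the chest, 150 mm across, 62 mm high; origin at the centre of its underside. Leave alone.
- parcel: Loose brown-paper parcel tied with white string on the counter before the chest, 100 x 70 x 40 mm; origin under its centre. Leave alone.
- mortar: Brass mortar on the counter to the right, 96 mm across, its pestle leaning out to 142 mm high; origin under its centre. Leave alone.
- bottle: Amber bottle on the counter right of the chest, 56 mm across, 140 mm high; origin under its centre. Leave alone.
- glassjar: Glass jar with a red cap standing on the chest's top, 72 mm across, 85 mm high, its side 100 mm or more behind the outer face of a shut drawer; origin under its centre. Leave alone.
- packet: Brown paper packet lying on the chest's top, 85 x 60 x 30 mm, 85 mm or more behind the outer face of a shut drawer; origin under its centre. Leave alone.
Mind the look-alikes: they are no part of the job. Leave any green look-alike of the part that bears scoop_mid alone.

How it is judged:
At the end, for the whole second after the job is handed in: The packets drawer, the jars drawer and the drawer that was already shut are all within 4 mm of fully home; the drawer with the scoop is within 12 mm of where it started, the scoop still in it (value of joint each of drawer_packets, drawer_jars, drawer_shut below 0.004 m and distance of drawer_scoop_face from where it was at the start of the episode below 0.012 m and distance between scoop_mid and drawer_scoop_face below 0.13 m); the robot touches nothing.
It fails at once if the drawer in use (with the scoop) is moved by more than 12 mm (distance of drawer_scoop_face from where it was at the start of the episode above 0.012 m).
It fails at once if a drawer is slammed: it runs in at over 0.4 m/s (velocity of joint any of drawer_packets, drawer_jars below -0.4 m/s).
It fails at once if a drawer is pulled out: the shut one by more than 12 mm, or an open one beyond 130 mm (value of joint drawer_shut above 0.012 m or value of joint any of drawer_packets, drawer_jars above 0.13 m).
It fails at once if a drawer is pushed with the arm or the gripper's body instead of the fingers (over 5 N) (contact force between the arm and drawer_packets above 5 N or contact force between the arm and drawer_jars above 5 N).
It fails at once if the scoop, or something standing on the chest or counter, is lifted or shifted by more than 25 mm (distance of any of scoop_mid, tub, parcel, mortar, bottle, glassjar, packet from where it was at the start of the episode above 0.025 m).
It also fails if it takes over 38 s, if anything falls off the work surface, if the arm or the gripper's body presses on something with over 40 N, if the wrist force passes 120 N, or if a joint passes its speed limit or range.

## Robot

A 7-joint arm with a two-finger parallel gripper is mounted at the origin on the work surface. World frame = base frame: x ahead of the robot, y to its left, z up, the work surface at z = 0. Lengths are in m, angles in rad, forces in N, time in s.
With the tool pointing down it reaches from about 0.425 to 0.875 m from the base axis. Payload 4.7 kg.
Tool frame: the origin (TCP) lies midway between the tips of the shut fingers; the grasp point (between the pads) lies 19 mm behind it; x points along the fingers, y is the direction in which the jaws open and shut, and the axes are right-handed (so a half turn about x gives the same grasp; the last joint's range is limited). The gripper opens to 87 mm and grips with 3 to 60 N. Pads are 19 mm wide; open, the fingers measure 117 mm over their backs; the gripper's body (75 mm by 190 mm) begins 51 mm behind the grasp point.
Start: joints at [-1.16, 0.321, -0.07, 1.45, 0.023, 1.371, -0.057], TCP at [0.251, 0.6, 0.223] pointing down, gripper open.
Joint ranges: [-2.86, 2.86], [-0.3, 2.09], [-1.38, 1.24], [0.06, 2.45], [-1.56, 4.7], [0.09, 2.05], [-2.69, 2.69]. Speed limits (rad/s): [2.57, 2.57, 3.14, 3.14, 3.14, 3.14, 3.14].

## Interface

Orientations are given as a rotation vector (axis times angle).
In Python, from bench import ctrl gives the robot as it stands. The module is installed in compiled form; this text tells all that it offers.
- The arm moves only by the tool servo_tool, never from a script. Its arguments are lists of equal length, an entry for each row: "dp": the shift along the tool's x, y, z in units of 25 mm (1.0 is 25 mm), a list of three; "yaw": the turn about the tool's x in units of 6 degrees (1.0 is 6 degrees). A call has exactly 5 rows; each row shifts and turns the commanded pose from where the row before left it, along the tool's axes as they then stand; what a row does not reach is not made up. A row lasts 1/10 s, in which the tool goes at most 50 mm and 8.59 degrees, less where a joint would pass 70% of its speed; a pose out of reach is approached as far as the arm can. A call is refused whole if a number of a shift passes 1 or a number of a turn 1, either way. A call with a gripper value outside its range is refused whole. "fingers" is the opening, from 0 (shut) to 1 (fully open), set as the call begins (left out, the last holds). The fingers move at their own pace and stop on an object; "grip_force" is the grip in N (left out, the last holds). Time passes only in rows, so rows that do not move let the fingers close, or fill a call up. It gives the time, the measured TCP pose, the force and the opening at its end, in the units of the state.
- ctrl.get_state(): the state, without advancing time (a new reading comes with each control period).
- ctrl.get_image(name): name is "side" or "top"; returns (picture, depth): 480x640x3 uint8, red, green, blue; 480x640 float32, m along the optical axis (not along the pixel's ray), 0 where there is no reading.
- ctrl.camera_info(name): a dict with "fx", "fy", "cx", "cy" (pixels), "distortion" ([k1, k2, p1, p2, k3] as OpenCV has them; the pictures are not rectified), "extrinsics" (4x4, takes a point from world to camera coordinates). Camera axes: x right, y down, z forward; pixel columns grow to the right and rows downward; lengths in m; the calibration is good to about 2 mm. A picture is of the moment at which its call begins. camera_info takes no time and is no camera call.
- ctrl.close_job(): hands the job in, once; it reports no verdict.
Trained networks look in the newest picture that a camera, given by its name, has taken for a name from the list of things; names that differ only in an ending like _2 or _b are one class to them, and where a whole thing is asked for, a point or a joint stands for the part that bears it (a point fixed in the world has none). Each returns a list of dicts, best first, with "score" (0 to 1); they miss things now and then, are a little off and sometimes report something else, mostly with a low value. They report only what shows in the picture. A call takes as long as a camera call. They do not tell look-alikes from the thing itself.
- ctrl.search_frame(camera, label): "extent" ([left, top, right, bottom] in pixels, round what is visible of it).
- ctrl.cut_out(camera, label): "region" (480x640 bool, what is visible of it) and "extent" ([left, top, right, bottom] in pixels, round what is visible of it).
The state is a dict: "time": time; "joint_positions": joint angles; "qd": joint speeds; "joint_torque": joint torques, N m; "position": TCP position; "tool_rot": TCP orientation; "ft_force": force on the tool from outside, world axes, zero at the start; "torque": the same for the moment, N m; "grip_width": opening from 0.0 (shut) to 1.0 (fully open).
Only numpy, scipy, OpenCV 4.12 (cv2) and the standard library are available. Lean on these libraries where they do the work, as an engineer would, in place of code of your own. Each camera call takes 0.05 s, during which the arm holds its last target.

## Working session

There is one attempt and no reset: what is moved stays moved. The work goes in short steps, Python scripts to look and compute and a tool call to move; the robot and the scene stay as the last step left them, time stands still between calls to the robot, and variables do not carry over. Pictures are saved under pics/ and viewed, and the job is handed in when it is done.

Besides the shell and the picture viewer there is one more tool, called as name(argument=value, ...) on one line, values as JSON. servo_tool: Moves the arm, as the interface text tells. Its arguments: {"type":"object","properties":{"dp":{"type":"array","items":{"type":"array","items":{"type":"number"}}},"yaw":{"type":"array","items":{"type":"number"}},"fingers":{"type":"number"},"grip_force":{"type":"number"}},"required":["dp","yaw"]}

```bash
mkdir -p pics; python3 - <<'E'
from bench import ctrl
import cv2,numpy as np
for n in("side","top"):
    p,d=ctrl.get_image(n); cv2.imwrite(f"pics/{n}0.png",p[:,:,::-1]); np.savez(f"{n}0.npz",p=p,d=d)
    i=ctrl.camera_info(n); print(n,i)
s=ctrl.get_state(); print(s)
E
```

```text
side {'fx': 574.6888853577469, 'fy': 574.6888853577469, 'cx': 326.5412687592142, 'cy': 243.57769879734275, 'distortion': array([-0.10930593,  0.        ,  0.        ,  0.        ,  0.        ]), 'extrinsics': array([[ 0.77424963, -0.63274825,  0.01292874, -0.45998547],
       [-0.3258315 , -0.41604376, -0.84896492,  0.2892258 ],
       [ 0.54255999,  0.65309819, -0.52829104,  1.37709626],
       [ 0.        ,  0.        ,  0.        ,  1.        ]])}
top {'fx': 518.5637755166084, 'fy': 518.5637755166084, 'cx': 323.17887962245567, 'cy': 246.35182061895267, 'distortion': array([0.02465585, 0.        , 0.        , 0.        , 0.        ]), 'extrinsics': array([[-1.88155739e-02, -9.99822347e-01,  1.11780990e-03,
        -6.23295528e-02],
       [-9.94994127e-01,  1.86149411e-02, -9.81843755e-02,
         5.49332412e-01],
       [ 9.81461247e-02, -2.95960965e-03, -9.95167613e-01,
         1.21496235e+00],
       [ 0.00000000e+00,  0.00000000e+00,  0.00000000e+00,
         1.00000000e+00]])}
{'time': 0.1, 'joint_positions': array([-1.15991834,  0.32175529, -0.07009385,  1.45155183,  0.02262222,
        1.37082388, -0.05689193]), 'qd': array([ 0.0012752 , -0.00115583, -0.00042456, -0.00180108,  0.00057645,
        0.00018661,  0.00080273]), 'joint_torque': array([ 5.06768611e-04, -4.92571914e+01, -4.05533044e-01, -3.13398170e+01,
       -6.41585095e-02,  3.95477400e-02,  1.07989895e-04]), 'position': array([0.25104406, 0.59901696, 0.2215674 ]), 'tool_rot': array([ 0.30985947,  1.5485321 , -0.31260081]), 'ft_force': array([-0.08467905, -0.00333559, -0.36331723]), 'torque': array([-0.06809495,  0.04012825, -0.02828388]), 'grip_width': 0.9958860389411224}
```

View pics/side0.png

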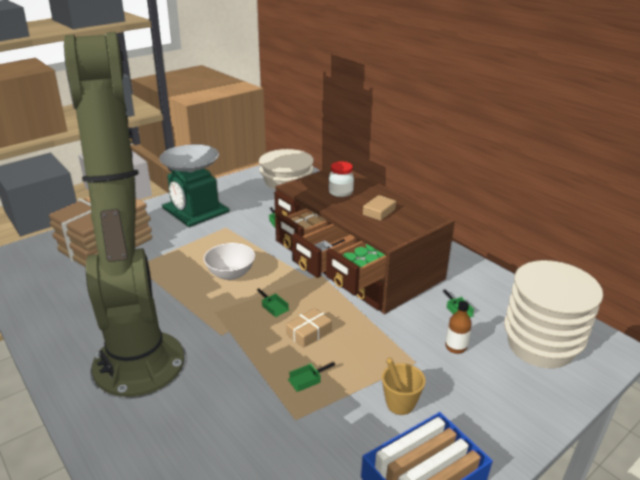

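View pics/top0.png

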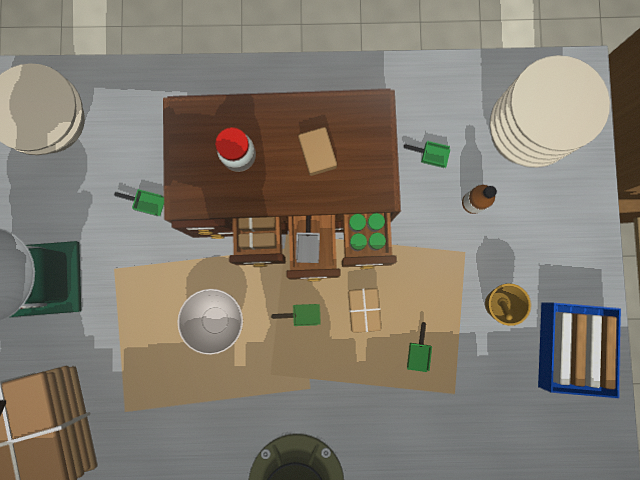

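The top view shows the drawers from left to right: shut (~200,225), packets (257,240), steel scoop (311,248) and jars (368,240). The green scoops are look-alikes lying on the counter. Next I'll measure the drawers and enlarge a crop.

```bash
cat > h.py <<'E'
from bench import ctrl
import cv2,numpy as np
def pts(n,uv,d):
    i=ctrl.camera_info(n);K=np.array([[i['fx'],0,i['cx']],[0,i['fy'],i['cy']],[0,0,1]])
    uv=np.array(uv,float).reshape(-1,1,2)
    q=cv2.undistortPoints(uv,K,i['distortion'])[:,0]
    E=i['extrinsics']; c=np.c_[q,np.ones(len(q))]*np.array(d)[:,None]
    return (c-E[:3,3])@E[:3,:3]
def cloud(n,d):
    v,u=np.mgrid[:480,:640]; return pts(n,np.stack([u.ravel(),v.ravel()],1),d.ravel()).reshape(480,640,3)
E
python3 - <<'E'
from h import *
z=np.load('top0.npz');p,d=z['p'],z['d'];P=cloud('top',d)
m=(abs(P[...,2]-.2)<.008)&(d>0);m[:, :150]=0;m[:,420:]=0;m[:80]=0;m[300:]=0
m=cv2.morphologyEx(m.astype(np.uint8),cv2.MORPH_OPEN,np.ones((5,5)))
n,l,st,c=cv2.connectedComponentsWithStats(m);
for i in range(1,n):
  if st[i,4]>100:
    r=cv2.minAreaRect(P[l==i][:,:2].astype(np.float32));print(st[i],P[l==i][:,2].mean(),r,cv2.boxPoints(r).round(3).tolist())
# front tops
m=(P[...,2]>.175)&(P[...,2]<.197)&(d>0);m[:,:160]=0;m[:,400:]=0;m[:210]=0;m[290:]=0
n,l,st,c=cv2.connectedComponentsWithStats(m.astype(np.uint8))
for i in range(1,n):
  if st[i,4]>40:
    Q=P[l==i];print(st[i],Q.min(0).round(3),Q.max(0).round(3),cv2.boxPoints(cv2.minAreaRect(Q[:,:2].astype(np.float32))).round(3).tolist(),Q[:,2].mean())
for L in("drawer_scoop","drawer_packets","drawer_jars","drawer_shut","tub","parcel"):
  print(L,[(round(float(r['score']),2),np.round(r['extent'])) for r in ctrl.search_frame('top',L)][:3])
cv2.imwrite('pics/c.png',cv2.resize(p[190:290,150:410,::-1],None,fx=3,fy=3,interpolation=2))
for nme,(a,b,c2,d2) in dict(tub=(175,285,245,358),parcel=(345,285,385,337),jar=(210,120,260,175),pk=(295,120,342,178)).items():
  Q=P[b:d2,a:c2].reshape(-1,3);Q=Q[Q[:,2]>(.03 if nme in('tub','parcel') else .215)];print(nme,Q.min(0).round(3),Q.max(0).round(3))
E
```

```text
[  163    88   238   132 26337] 0.19993260364714177 ((0.730239987373352, 0.01423482596874237), (0.2673795521259308, 0.4929092228412628), 1.1018797159194946) [[0.5920000076293945, 0.257999986410141], [0.6010000109672546, -0.23499999940395355], [0.8690000176429749, -0.23000000417232513], [0.859000027179718, 0.2630000114440918]]
[165 217  72  12 557] [0.577 0.111 0.175] [0.598 0.256 0.197] [[0.5759999752044678, 0.11100000143051147], [0.5979999899864197, 0.11100000143051147], [0.5979999899864197, 0.25600001215934753], [0.5770000219345093, 0.25600001215934753]] 0.18919820133468745
[343 246  54  20 493] [ 0.493 -0.223  0.175] [ 0.532 -0.112  0.197] [[0.4880000054836273, -0.11299999803304672], [0.4959999918937683, -0.2240000069141388], [0.5320000052452087, -0.22100000083446503], [0.5239999890327454, -0.10999999940395355]] 0.18855260679546107
[229 248  55  16 482] [0.501 0.012 0.175] [0.532 0.124 0.197] [[0.4970000088214874, 0.12300000339746475], [0.5040000081062317, 0.010999999940395355], [0.5320000052452087, 0.013000000268220901], [0.5249999761581421, 0.125]] 0.18895846819258613
[287 266  54  13 481] [ 0.468 -0.106  0.175] [0.492 0.004 0.196] [[0.46700000762939453, 0.004000000189989805], [0.4690000116825104, -0.10599999874830246], [0.49300000071525574, -0.10599999874830246], [0.4909999966621399, 0.004000000189989805]] 0.18883310893187383
drawer_scoop [(0.78, array([287., 214., 340., 282.]))]
drawer_packets [(0.97, array([225., 216., 287., 266.]))]
drawer_jars [(0.76, array([342., 212., 395., 271.])), (0.32, array([347., 287., 382., 332.]))]
drawer_shut [(0.91, array([172., 218., 231., 238.]))]
tub [(0.84, array([176., 288., 240., 357.]))]
parcel [(0.81, array([349., 286., 380., 333.]))]
tub [ 0.305 -0.069  0.03 ] [0.451 0.266 1.263]
parcel [ 0.345 -0.205  0.031] [ 0.446 -0.069  1.263]
jar [ 0.426 -0.069  0.215] [0.757 0.138 1.263]
pk [ 0.426 -0.102  0.215] [ 0.775 -0.026  1.263]
```

View pics/c.png

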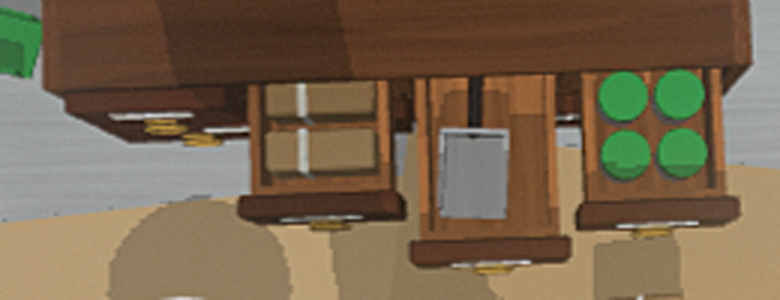

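```bash
python3 - <<'E'
from h import *
from scipy.spatial.transform import Rotation as R
s=ctrl.get_state();M=R.from_rotvec(s['tool_rot']).as_matrix();print(M.round(3))
print('yaw of tool y',np.degrees(np.arctan2(M[1,1],M[0,1])))
d=np.load('top0.npz')['d'];P=cloud('top',d)
for y in np.arange(.65,-.3,-.1):
  print(round(y,2),[round(float(P[(d>0)&(abs(P[...,0]-x)<.05)&(abs(P[...,1]-y)<.05)][:,2].max(initial=-1)),2) for x in (.15,.25,.35,.45,.55)])
P=P[(d>0)]
E
```

```text
[[-0.     0.386  0.922]
 [-0.     0.922 -0.386]
 [-1.    -0.     0.   ]]
yaw of tool y 67.2669957035672
0.65 [0.14, 0.14, 0.02, 0.09, 0.03]
0.55 [0.14, 0.32, 0.21, 0.22, 0.22]
0.45 [0.14, 0.32, 0.01, 0.01, 0.01]
0.35 [0.01, 0.01, 0.01, 0.01, 0.01]
0.25 [0.01, 0.01, 0.07, 0.07, 0.2]
0.15 [0.01, 0.01, 0.07, 0.07, 0.21]
0.05 [0.02, 0.01, 0.03, 0.19, 0.2]
-0.05 [0.02, 0.01, 0.03, 0.2, 0.2]
-0.15 [0.01, 0.01, 0.05, 0.2, 0.2]
-0.25 [0.01, 0.03, 0.05, 0.2, 0.2]
```

servo_tool(dp=[[-1, 0, 0], [-1, 0, 0], [0, 0, 0], [0, 0, 0], [0, 0, 0]], yaw=[0, -1, -1, -1, -1], fingers=0)

```text
time: 0.9
position: [0.2512, 0.5996, 0.2729]
tool_rot: [-0.02, 1.57, 0.021]
ft_force: [0.5, -0.4, -0.7]
grip_width: 0.631
```

servo_tool(dp=[[0, -1, 0], [0, -1, 0.3], [0, -1, 0.4], [0, -1, 0.4], [0, -1, 0.4]], yaw=[0, 0, 0, 0, 0])

```text
time: 1.4
position: [0.2918, 0.4743, 0.2727]
tool_rot: [-0.017, 1.57, 0.018]
ft_force: [-0.6, 0.5, -0.6]
grip_width: 0.171
```

servo_tool(dp=[[0, -1, 0.4], [0, -1, 0.4], [0, -1, 0.4], [0, -1, 0.4], [0, -1, 0.4]], yaw=[0, 0, 0, 0, 0])

```text
time: 1.9
position: [0.3446, 0.3504, 0.2728]
tool_rot: [-0.017, 1.57, 0.018]
ft_force: [0.3, -0.7, 0.4]
grip_width: 0.003
```

servo_tool(dp=[[0, -1, 0.4], [0, -1, 0.4], [0, -1, 0.4], [0, -1, 0.4], [0, -1, 0.4]], yaw=[0, 0, 0, 0, 0])

```text
time: 2.4
position: [0.3973, 0.2266, 0.2728]
tool_rot: [-0.017, 1.57, 0.018]
ft_force: [0.1, 0.2, -0.0]
grip_width: -0.001
```

servo_tool(dp=[[0, -1, 0.3], [0, -1, 0.3], [0, -1, 0.3], [0, -1, 0.3], [0, -1, 0.3]], yaw=[0, 0, 0, 0, 0])

```text
time: 2.9
position: [0.4375, 0.1024, 0.2728]
tool_rot: [-0.017, 1.57, 0.018]
ft_force: [0.7, 0.3, 0.1]
grip_width: 0.002
```

servo_tool(dp=[[0, -0.7, 0], [0.8, -0.7, 0], [1, 0, 0], [1, 0, 0], [1, 0, 0]], yaw=[0, 0, 0, 0, 0])

```text
time: 3.4
position: [0.4381, 0.0684, 0.177]
tool_rot: [-0.016, 1.57, 0.018]
ft_force: [-0.6, 0.6, -0.4]
grip_width: 0.004
```

servo_tool(dp=[[0.9, 0, 0], [0, 0, 0.4], [0, 0, 0.4], [0, 0, 0.4], [0, 0, 0.4]], yaw=[0, 0, 0, 0, 0])

```text
time: 3.9
position: [0.4802, 0.0696, 0.1565]
tool_rot: [-0.017, 1.568, 0.018]
ft_force: [0.6, -0.2, 1.3]
grip_width: 0.006
```

servo_tool(dp=[[0, 0, 0.3], [0, 0, 0.3], [0, 0, 0.3], [0, 0, 0.3], [0, 0, 0.3]], yaw=[0, 0, 0, 0, 0])

```text
time: 4.4
position: [0.5158, 0.0702, 0.1551]
tool_rot: [-0.017, 1.571, 0.017]
ft_force: [-3.3, -0.3, 2.8]
grip_width: 0.006
```

servo_tool(dp=[[0, 0, 0.3], [0, 0, 0.3], [0, 0, 0.3], [0, 0, 0.3], [0, 0, 0.2]], yaw=[0, 0, 0, 0, 0])

```text
time: 4.9
position: [0.5512, 0.0709, 0.155]
tool_rot: [-0.017, 1.571, 0.017]
ft_force: [-4.0, -0.2, 1.9]
grip_width: 0.003
```

Contact is steady at about 3–4 N, so I'll finish this one slowly.

servo_tool(dp=[[0, 0, 0.2], [0, 0, 0.2], [0, 0, 0.15], [0, 0, 0.1], [0, 0, 0.1]], yaw=[0, 0, 0, 0, 0])

```text
time: 5.4
position: [0.5693, 0.0713, 0.155]
tool_rot: [-0.017, 1.571, 0.017]
ft_force: [-2.2, -1.1, 1.1]
grip_width: 0.004
```

servo_tool(dp=[[0, 0, 0.1], [0, 0, 0.1], [0, 0, 0.1], [0, 0, 0.1], [0, 0, 0]], yaw=[0, 0, 0, 0, 0])

```text
time: 5.9
position: [0.5697, 0.0713, 0.155]
tool_rot: [-0.017, 1.593, 0.018]
ft_force: [-31.3, -2.5, 21.5]
grip_width: 0.003
```

Hit the stop (31 N, no further motion). Backing off.

servo_tool(dp=[[0, 0, -0.5], [0, 0, -1], [0, 0, -1], [0, 0, -1], [0, 0, -1]], yaw=[0, 0, 0, 0, 0])

```text
time: 6.4
position: [0.4667, 0.0695, 0.1553]
tool_rot: [-0.017, 1.568, 0.018]
ft_force: [-0.5, -0.2, -0.2]
grip_width: 0.002
```

servo_tool(dp=[[0, 0, -1], [-1, 0, 0], [-1, 0, 0], [-1, 0, 0], [0, 0, 0]], yaw=[0, 0, 0, 0, 0])

```text
time: 6.9
position: [0.4446, 0.0695, 0.2339]
tool_rot: [-0.015, 1.562, 0.02]
ft_force: [1.1, 0.2, -0.4]
grip_width: 0.005
```

```bash
python3 - <<'E'
from h import *
p,d=ctrl.get_image('top');cv2.imwrite('pics/t1.png',p[:,:,::-1])
p,d=ctrl.get_image('side');cv2.imwrite('pics/s1.png',cv2.resize(p[150:320,200:480,::-1],None,fx=2.8,fy=2.8))
E
```

```text
(no output)
```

View pics/s1.png

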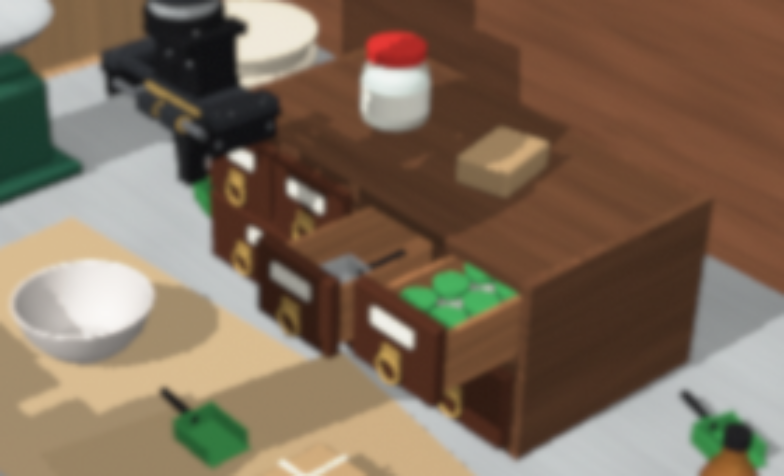

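View pics/t1.png

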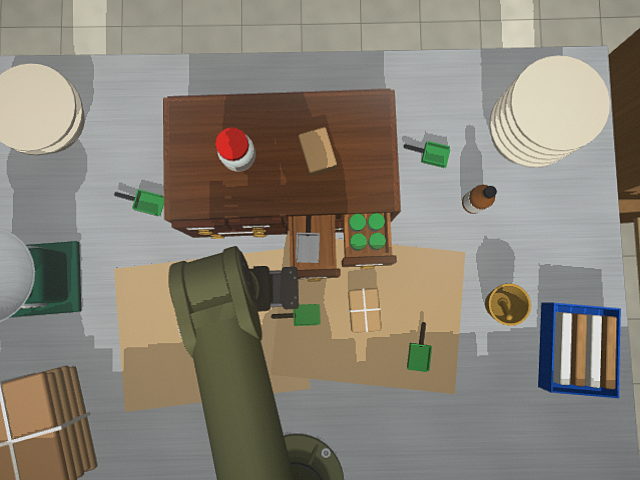

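Both pictures show the packets drawer shut flush, at (258,228) in the top view. The scoop drawer (311,248) hasn't moved. Jars drawer next.

servo_tool(dp=[[0, -1, 0], [0, -1, 0], [0, -1, 0], [0, -1, 0], [0, -1, 0]], yaw=[0, 0, 0, 0, 0])

```text
time: 7.5
position: [0.444, -0.0573, 0.2287]
tool_rot: [-0.018, 1.572, 0.017]
ft_force: [-0.1, 0.5, -0.5]
grip_width: 0.007
```

servo_tool(dp=[[0, -1, 0], [0, -1, 0], [0, -1, 0], [0, -1, 0], [0, -0.5, 0]], yaw=[0, 0, 0, 0, 0])

```text
time: 8.0
position: [0.4463, -0.1712, 0.2289]
tool_rot: [-0.016, 1.572, 0.014]
ft_force: [0.5, 0.3, -0.9]
grip_width: 0.008
```

servo_tool(dp=[[0, 0, 0], [1, 0, 0], [1, 0, 0], [1, 0, 0], [0, 0, 0]], yaw=[0, 0, 0, 0, 0])

```text
time: 8.5
position: [0.4443, -0.1669, 0.1514]
tool_rot: [-0.017, 1.578, 0.019]
ft_force: [-0.1, -0.1, -0.7]
grip_width: 0.002
```

servo_tool(dp=[[0, 0, 0.4], [0, 0, 0.4], [0, 0, 0.3], [0, 0, 0.3], [0, 0, 0.3]], yaw=[0, 0, 0, 0, 0])

```text
time: 9.0
position: [0.4898, -0.1679, 0.1554]
tool_rot: [-0.017, 1.572, 0.017]
ft_force: [-3.5, 1.1, 2.4]
grip_width: 0.005
```

servo_tool(dp=[[0, 0, 0.3], [0, 0, 0.3], [0, 0, 0.3], [0, 0, 0.3], [0, 0, 0.3]], yaw=[0, 0, 0, 0, 0])

```text
time: 9.5
position: [0.5275, -0.1673, 0.1551]
tool_rot: [-0.017, 1.571, 0.017]
ft_force: [-2.6, 0.0, 3.2]
grip_width: 0.004
```

servo_tool(dp=[[0, 0, 0.3], [0, 0, 0.3], [0, 0, 0.3], [0, 0, 0.3], [0, 0, 0.2]], yaw=[0, 0, 0, 0, 0])

```text
time: 10.0
position: [0.5627, -0.1664, 0.155]
tool_rot: [-0.018, 1.571, 0.017]
ft_force: [-3.3, -0.7, 2.3]
grip_width: 0.005
```

servo_tool(dp=[[0, 0, 0.15], [0, 0, 0.15], [0, 0, 0.15], [0, 0, 0.15], [0, 0, 0.1]], yaw=[0, 0, 0, 0, 0])

```text
time: 10.5
position: [0.5744, -0.1661, 0.1549]
tool_rot: [-0.014, 1.582, 0.019]
ft_force: [-22.3, 1.1, 15.2]
grip_width: 0.004
```

At the stop (22 N, x 0.574 as predicted). Retreating clear.

servo_tool(dp=[[0, 0, -0.5], [0, 0, -1], [0, 0, -1], [0, 0, -1], [0, 0, -1]], yaw=[0, 0, 0, 0, 0])

```text
time: 11.0
position: [0.467, -0.1677, 0.1551]
tool_rot: [-0.017, 1.568, 0.019]
ft_force: [-0.6, 0.4, 0.9]
grip_width: 0.003
```

servo_tool(dp=[[0, 0, -0.8], [-1, 0, 0], [-1, 0, 0], [-1, 0, 0], [-1, 0, 0]], yaw=[0, 0, 0, 0, 0])

```text
time: 11.5
position: [0.4477, -0.1681, 0.2564]
tool_rot: [-0.017, 1.568, 0.019]
ft_force: [0.6, -0.6, -0.6]
grip_width: 0.009
```

servo_tool(dp=[[0, 0, 0], [0, 0, 0], [0, 0, 0], [0, 0, 0], [0, 0, 0]], yaw=[0, 0, 0, 0, 0])

```text
time: 12.0
position: [0.4467, -0.1687, 0.2542]
tool_rot: [-0.017, 1.572, 0.017]
ft_force: [-0.5, -0.3, -0.5]
grip_width: 0.002
```

```bash
python3 - <<'E'
from h import *
p,d=ctrl.get_image('top');cv2.imwrite('pics/t2.png',cv2.resize(p[80:380,120:520,::-1],None,fx=2,fy=2))
P=cloud('top',d)
m=(P[...,2]>.175)&(P[...,2]<.197)&(d>0)
for n,a,b in(('shut',172,226),('pack',232,284),('scoop',289,338),('jars',345,394)):
  mm=m.copy();mm[:,:a]=0;mm[:,b:]=0;mm[:205]=0;mm[290:]=0;Q=P[mm]
  print(n,len(Q),(np.percentile(Q[:,0]+.018*Q[:,1],3)).round(4))
p,d=ctrl.get_image('side');cv2.imwrite('pics/s2.png',cv2.resize(p[150:350,200:480,::-1],None,fx=2.8,fy=2.8))
s=ctrl.get_state();print(s['position'],s['ft_force'],s['time'])
P=cloud('top',np.load('top0.npz')['d']);m=(P[...,2]>.175)&(P[...,2]<.197)
for n,a,b in(('shut',172,226),('scoop',289,338)):
  mm=m.copy();mm[:,:a]=0;mm[:,b:]=0;mm[:205]=0;mm[290:]=0;Q=P[mm]
  print('before',n,(np.percentile(Q[:,0]+.018*Q[:,1],3)).round(4))
E
```

```text
shut 552 0.5811
pack 499 0.5812
scoop 515 0.4684
jars 484 0.5813
[ 0.4467972  -0.16877715  0.25455665] [-0.35515172  0.93420736 -0.33068785] 12.1
before shut 0.5811
before scoop 0.4684
```

View pics/t2.png

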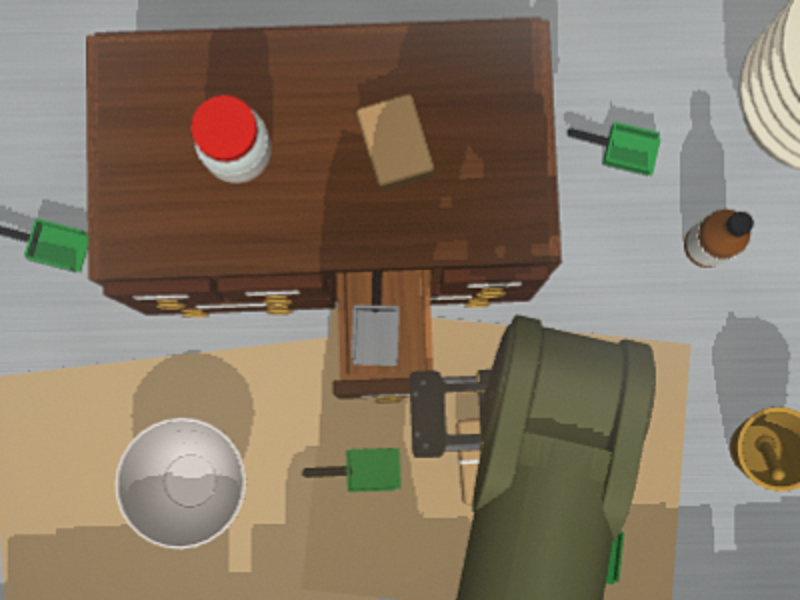

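View pics/s2.png

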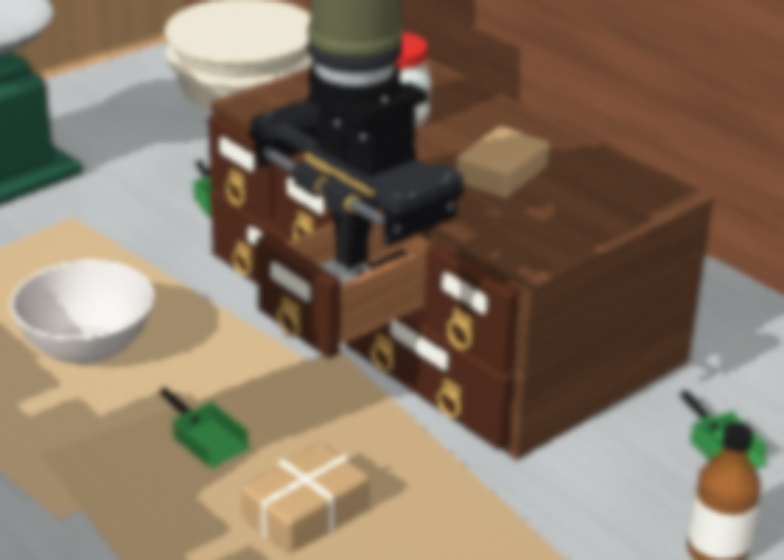

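The three shut drawer fronts are level to within 0.2 mm. The scoop drawer hasn't moved (0.4684 before and after), and the arm is clear of everything. Handing in.

```bash
python3 -c "
from bench import ctrl
print(ctrl.close_job())"
```

```text
the job is handed in; nothing more can be done
None
```

I pushed the packets drawer and then the jars drawer fully shut with the closed fingertips, at about 0.08 m/s or less. Each ended against its stop, with about 31 N on the packets drawer and 22 N on the jars drawer. I then moved the arm clear and handed the job in at about 12 s.

- **Shut drawers:** in the last depth check, the packets, jars and already-shut fronts lay level within 0.2 mm (0.5811–0.5813 m).
- **Scoop drawer:** its front measured 0.4684 m both before and after, and the steel scoop is still in it.
- **Everything else:** the final pictures show nothing else visibly moved. This was by eye only, and the arm hid part of the parcel from the top camera.

No check failed or disagreed; the hand-in itself reports no verdict.

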